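# Open the pressure vessel whose cap may turn either way

## Task

Two capped pressure vessels stand in the carrier; open the wide one. Its cap unlocks by about a sixth of a turn, but it may be right- or left-handed, so try it one way and, if it will not give and lift, the other; then lift it straight off and finish holding it in the gripper, upright and still, about 8 cm straight above the vessel's mouth. Leave the slim vessel closed and do not disturb the other things on the trolley.

Things in the scene. Friction and masses are not known exactly. Their poses are not given: they have to be found in the camera images.
- cap: white cap of the wide vessel: knurled disc 54 mm across, 8 mm thick; on it an upright grip bar 46 mm long (cap's x), 16 mm thick (y), its top 35 mm above the origin. Origin on the axis at the disc's underside, z up. Below, a 9 mm stem with a cross bar (38 mm long along x, 8 mm thick) reaches 18 mm down into the neck. About 0.1 kg; closed, it sits loose with 1.5 mm of play up and down
- cap_grip (a point): middle of the cap's grip bar, 23 mm above the cap's origin, axes as the cap's. Turned the right way the cap runs almost freely to a stop at 63 degrees; from 55 degrees (0.96 rad) on, best at 60, it lifts straight out; the wrong way it meets a stop after about 3 degrees and cannot be lifted. Which way is right (clockwise or not) varies, cannot be seen and is found by trying; 0.5 N m on a stop is plenty
- mouth (a point): centre of the wide vessel's mouth, on the rim of its neck (89 mm above the trolley top), where the underside of the closed cap's disc lies; axes as the carrier's
- wide_vessel: white round pressure vessel, 84 mm across, fixed in the carrier at one of its two places; its neck is 54 mm across, its rim 79 mm above the vessel's foot. Origin at the foot centre, 10 mm above the trolley top
- slim_vessel: white round pressure vessel, 60 mm across, otherwise like the wide one and with the same neck, fixed at the other place 120 mm away (axis to axis). Origin at the foot centre
- other_cap: cap of the slim vessel, in all respects like the first cap, opening the opposite way to it; it stays closed
- carrier: fixed aluminium plate 100 (x) x 240 (y) x 10 mm that holds the two vessels, 60 mm to either side of its middle along its y; origin under its centre. While closed, the caps' grip bars lie along its x
- vial_a: upright capped glass vial, 12 mm across, 34 mm high, standing on the carrier between the vessels, on the robot's side; bystander, origin at its foot
- vial_b: the same kind of vial on the carrier between the vessels, on the far side; bystander, origin at its foot
- tube_rack: wire rack full of capped tubes, 104x145x138 mm, at the back; bystander, origin under its centre
- amber_bottle: brown reagent bottle with screw cap, 72 mm across, 148 mm high, at the back; bystander, origin at its foot
- beaker: glass beaker, 72 mm across, 90 mm high, at the back; bystander, origin at its foot
- wash_bottle: squeeze wash bottle with bent spout, 73x122x223 mm, at the back right; bystander, origin at its foot
- dish: shallow round metal dish, 90 mm across, 14 mm high, near the front right; bystander, origin at its foot
- pen: black pen lying flat, 145 mm long, 9 mm thick, near the front left; bystander, origin under its middle
Things that resemble listed ones, but are neither listed nor needed, are in the scene too. Leave any brown or purple look-alike of the cap alone.

How it is judged:
By the outcome, as a careful person would: the job done as asked, in the order asked, and still so for the second after the job is handed in, while the arm keeps its last pose, push and grip.
It also fails if it takes over 45 s, if anything falls off the work surface, if the arm or the gripper's body presses on something with over 40 N, if the wrist force passes 120 N, or if a joint passes its speed limit or range.

## Robot

A 7-joint arm with a two-finger parallel gripper is mounted at the origin on a cart in front of the work surface, level with it; the furniture and walls round the work are solid. World frame = base frame: x ahead of the robot, y to its left, z up, the work surface at z = 0. Lengths are in m, angles in rad, forces in N, time in s.
With the tool pointing down it reaches from about 0.4 to 0.875 m from the base axis. Payload 19.3 kg.
Tool frame: the origin (TCP) lies midway between the tips of the shut fingers; the grasp point (between the pads) lies 19 mm behind it; z points along the fingers, y is the line along which they close (so a half turn about z gives the same grasp; the last joint's range is limited). The gripper opens to 85 mm and grips with 20 to 120 N. Pads are 22 mm wide; open, the fingers measure 114 mm over their backs; the gripper's body (76 mm by 85 mm) begins 54 mm behind the grasp point. The pads swing forward as they close: fully open they stand 13 mm farther back than shut.
Start: joints at [1.142, 0.521, -0.036, 1.599, 0.021, 1.021, -0.113], TCP at [0.219, -0.585, 0.231] pointing down, gripper open.
Joint ranges: [-2.91, 2.91], [-0.3, 2.13], [-1.5, 1.42], [0.17, 2.43], [-1.26, 4.41], [0.16, 1.93], [-2.52, 2.52]. Speed limits (rad/s): [1.89, 1.89, 2.39, 2.39, 3.01, 3.01, 3.01].

## Interface

Orientations are given as [roll, pitch, yaw] about the fixed x, y, z axes, in that order (R = Rz(yaw) Ry(pitch) Rx(roll)).
In Python, from workcell import telemetry, grab_frame, calibration, bot, outline_of, landmark_of gives the robot as it stands. The module is installed in compiled form; this text tells all that it offers.
- The arm moves only by the shell command python3 -m inch 'ROWS' [FORCE]. ROWS is JSON, a list of rows, each a list of 7 numbers: the shift along the tool's x, y, z in m, then the turn, a rotation vector about the tool's x, y, z in rad, then the closure, from 0 (fully open) to 1 (shut). A call has 1 to 5 rows; each row shifts and turns the commanded pose from where the row before left it, along the tool's axes as they then stand; what a row does not reach is not made up. A row lasts 1/10 s, in which the tool goes at most 50 mm and 8.59 degrees, less where a joint would pass 70% of its speed; a pose out of reach is approached as far as the arm can. A call is refused whole if a number of a shift passes 0.05 or a number of a turn 0.15, either way. A call with a gripper value outside its range is refused whole. The fingers move at their own pace and stop on an object; FORCE is the grip in N (left out, the last holds). Time passes only in rows, so rows that do not move let the fingers close. It gives the time, the measured TCP pose, the force, the opening and the grip force at its end, in the units of the state.
- telemetry.observe(): the state, without advancing time (a new reading comes with each control period).
- grab_frame(name): name is "scene" or "top" or "wrist"; returns the picture (420x560x3 uint8, red, green, blue); there is no depth.
- calibration(name): a dict with "fovy" (degrees; the focal length in pixels is half the picture's height over the tangent of half this angle, whatever the lens; pixels are square), "cx", "cy" (the principal point, pixels), "dist" ([k1, k2, p1, p2, k3] as OpenCV has them; the pictures are not rectified), "pose" (4x4, takes a point from camera to world coordinates). Camera axes: x right, y down, z forward; pixel columns grow to the right and rows downward; lengths in m; the calibration is good to about 2 mm. A picture is of the moment at which its call begins: read the wrist's pose just before it. calibration takes no time and is no camera call; for the wrist camera it gives the pose at the moment of the call.
- bot.job_done(): hands the job in; it is judged then, once.
Trained networks look in the newest picture that a camera, given by its name, has taken for a name from the list of things; names that differ only in an ending like _2 or _b are one class to them, and where a whole thing is asked for, a point or a joint stands for the part that bears it (a point fixed in the world has none). Each returns a list of dicts, best first, with "score" (0 to 1); they miss things now and then, are a little off and sometimes report something else, mostly with a low value. They report only what shows in the picture. A call takes as long as a camera call. They do not tell look-alikes from the thing itself.
- outline_of(label, camera): "region" (420x560 bool, what is visible of it) and "rect" ([left, top, right, bottom] in pixels, round what is visible of it).
- landmark_of(label, camera): "xy" ([column, row] in pixels: a listed point, or the origin of a listed thing).
The state is a dict: "clock": time; "qpos": joint angles; "qd": joint speeds; "joint_efforts": joint torques, N m; "position": TCP position; "tool_rot": TCP orientation; "force": force on the tool from outside, world axes, zero at the start; "moment": the same for the moment, N m; "grip_width": finger opening in m; "finger_force": force on a finger pad.
Only numpy, scipy, OpenCV 4.12 (cv2) and the standard library are available. Lean on these libraries where they do the work, as an engineer would, in place of code of your own. Each camera call takes 0.05 s, during which the arm holds its last target. There are 200 camera calls.

## Working session

There is one attempt and no reset: what is moved stays moved. The work goes in short steps, Python scripts to look and compute and a shell command to move; the robot and the scene stay as the last step left them, time stands still between calls to the robot, and variables do not carry over. Pictures are saved under pics/ and viewed, at most 10 in all, crops included, and the job is handed in when it is done.

```bash
mkdir -p pics
cat > h.py <<'E'
import numpy as np, cv2
from workcell import telemetry, grab_frame, calibration, bot, outline_of, landmark_of
def K(c):
    f=210/np.tan(np.radians(c["fovy"])/2); return np.array([[f,0,c["cx"]],[0,f,c["cy"]],[0,0,1]])
def ray(c,xy):
    p=cv2.undistortPoints(np.array([[xy]],float),K(c),np.array(c["dist"],float))[0,0]
    T=np.array(c["pose"]); return T[:3,3],T[:3,:3]@np.array([p[0],p[1],1])
def onz(c,xy,z):
    o,d=ray(c,xy); return o+d*(z-o[2])/d[2]
def proj(c,P):
    T=np.linalg.inv(np.array(c["pose"])); r=cv2.Rodrigues(T[:3,:3])[0]
    return cv2.projectPoints(np.array(P,float).reshape(-1,1,3),r,T[:3,3],K(c),np.array(c["dist"],float))[0][:,0]
def save(n,im): cv2.imwrite("pics/"+n+".png",im[:,:,::-1])
E
python3 - <<'E'
from h import *
s=telemetry.observe(); print({k:np.round(v,3).tolist() for k,v in s.items()})
for n in("scene","top"):
    im=grab_frame(n); save(n,im); c=calibration(n); print(n,np.round(np.array(c["pose"])[:3,3],3))
    for l,z in(("cap",.089),("cap_grip",.112),("mouth",.089),("wide_vessel",.01),("slim_vessel",.01),("carrier",0),("vial_a",.01)):
        for r in landmark_of(l,n)[:3]: print(l,round(r["score"],2),np.round(r["xy"]),np.round(onz(c,r["xy"],z),3))
E
```

```text
{'clock': 0.0, 'qpos': [1.142, 0.522, -0.036, 1.6, 0.021, 1.021, -0.113], 'qd': [-0.001, 0.001, 0.001, 0.002, -0.001, 0.001, 0.0], 'joint_efforts': [0.001, -92.71, 1.981, -36.993, 0.018, 0.008, -0.0], 'position': [0.219, -0.585, 0.231], 'tool_rot': [-3.14, 0.0, 0.359], 'force': [-0.077, -0.194, 0.755], 'moment': [-0.012, -0.028, 0.003], 'finger_force': 0.0, 'grip_width': 0.085}
scene [0.211 0.494 0.633]
cap 0.82 [313. 202.] [ 0.509 -0.194  0.089]
cap 0.79 [217. 290.] [0.541 0.137 0.089]
cap 0.61 [287. 245.] [ 0.49  -0.033  0.089]
cap_grip 0.91 [289. 236.] [ 0.487 -0.034  0.112]
cap_grip 0.76 [216. 284.] [0.538 0.142 0.112]
cap_grip 0.56 [311. 194.] [ 0.513 -0.191  0.112]
mouth 0.64 [288. 244.] [ 0.49  -0.037  0.089]
wide_vessel 0.78 [287. 270.] [ 0.492 -0.038  0.01 ]
slim_vessel 0.74 [318. 245.] [ 0.467 -0.145  0.01 ]
carrier 0.74 [304. 259.] [ 0.479 -0.097  0.   ]
vial_a 0.62 [317. 264.] [ 0.443 -0.086  0.01 ]
top [ 0.279 -0.087  1.256]
cap 0.86 [258. 232.] [ 0.496 -0.028  0.089]
cap 0.69 [364. 215.] [ 0.54  -0.274  0.089]
cap 0.69 [370. 274.] [ 0.403 -0.284  0.089]
cap_grip 0.9 [209. 202.] [0.56  0.085 0.112]
cap_grip 0.66 [366. 209.] [ 0.549 -0.275  0.112]
cap_grip 0.65 [260. 232.] [ 0.494 -0.032  0.112]
mouth 0.83 [261. 233.] [ 0.495 -0.036  0.089]
mouth 0.69 [358. 158.] [ 0.679 -0.264  0.089]
mouth 0.23 [288. 153.] [ 0.69  -0.095  0.089]
wide_vessel 0.58 [260. 239.] [ 0.494 -0.029  0.01 ]
wide_vessel 0.27 [192. 256.] [0.451 0.137 0.01 ]
slim_vessel 0.43 [307. 252.] [ 0.464 -0.145  0.01 ]
carrier 0.97 [284. 246.] [ 0.48  -0.089  0.   ]
carrier 0.74 [371. 277.] [ 0.405 -0.303  0.   ]
vial_a 0.45 [289. 228.] [ 0.522 -0.1    0.01 ]
vial_a 0.39 [280. 259.] [ 0.445 -0.079  0.01 ]
```

View pics/scene.png

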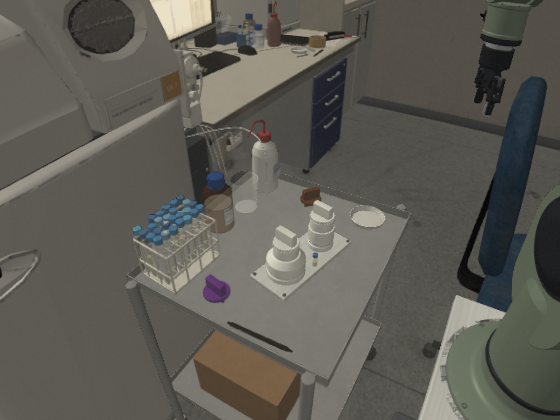

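View pics/top.png

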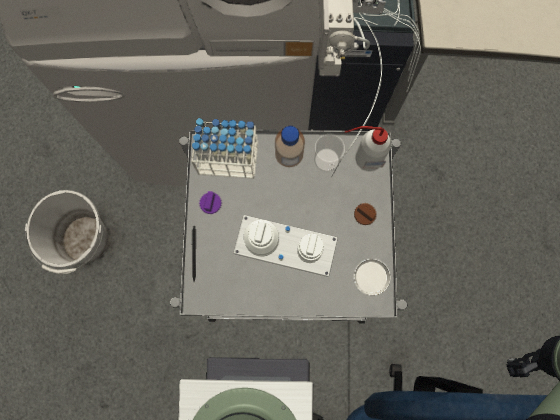

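The scene shows the wide vessel at (287,265), nearer the robot's left, and the slim one at (320,235). The top view has the wide cap at (262,232) and the slim cap at (311,247). The purple (210,203) and brown (365,214) look-alikes lie on the trolley. That puts the wide cap at about (0.493, -0.034) and the carrier yaw at about -0.24.

```bash
R='[0.03,-0.028,0,0,0,0,0]'
python3 -m inch '[[0.03,-0.028,0,0,0,0,0],[0.03,-0.028,0,0,0,0,0],[0.03,-0.028,0,0,0,0,0],[0.03,-0.028,0,0,0,0,0],[0.03,-0.028,0,0,0,0,0]]'
python3 -m inch '[[0.03,-0.028,0,0,0,0,0],[0.03,-0.028,0,0,0,0,0],[0.03,-0.028,0,0,0,0,0],[0.03,-0.028,0,0,0,0,0],[0.03,-0.028,0,0,0,0,0]]'
python3 -m inch '[[0.03,-0.028,0,0,0,0,0],[0.03,-0.028,0,0,0,0,0],[0.03,-0.028,0,0,0,0,0],[0.03,-0.028,0,0,0,0,0],[0,0,0,0,0,0,0]]'
python3 -c "
from h import *
print(np.round(telemetry.observe()['qpos'],3))"
```

```text
clock: 1.3
position: [0.3113, -0.3999, 0.2314]
tool_rot: [3.141, -0.0, 0.359]
force: [1.6, -0.2, 0.0]
grip_width: 0.0852
finger_force: 0.0
clock: 1.8
position: [0.4026, -0.2162, 0.2315]
tool_rot: [3.141, -0.0, 0.359]
force: [1.2, -0.1, 0.3]
grip_width: 0.085
finger_force: 0.0
clock: 2.3
position: [0.477, -0.0657, 0.2315]
tool_rot: [-3.14, -0.002, 0.365]
force: [-0.4, -1.2, 0.1]
grip_width: 0.0851
finger_force: 0.0
[ 0.239  0.304 -0.276  1.957  0.102  0.893 -1.295]
```

```bash
python3 -m inch '[[0,0,0,0,0,-0.149,0],[0,0,0,0,0,-0.149,0],[0,0,0,0,0,-0.149,0],[0,0,0,0,0,-0.149,0],[0,0,0,0,0,-0.149,0]]' >/dev/null
python3 -m inch '[[0,0,0,0,0,-0.149,0],[0,0,0,0,0,-0.149,0],[0,0,0,0,0,-0.149,0],[0,0,0,0,0,-0.149,0],[0,0,0,0,0,-0.149,0]]' >/dev/null
python3 -m inch '[[0,0,0,0,0,-0.149,0],[0,0,0,0,0,-0.149,0],[0,0,0,0,0,-0.149,0],[0,0,0,0,0,-0.149,0],[0,0,0,0,0,-0.149,0]]' >/dev/null
python3 -m inch '[[0,0,0,0,0,-0.149,0],[0,0,0,0,0,-0.149,0],[0,0,0,0,0,0,0],[0,0,0,0,0,0,0]]'
python3 - <<'E'
from h import *
s=telemetry.observe(); print(np.round(s['qpos'],3))
c=calibration("wrist"); im=grab_frame("wrist"); save("w1",im); print(np.round(c["pose"],3))
for l,z in(("cap",.089),("cap_grip",.112),("mouth",.089),("wide_vessel",.01),("slim_vessel",.01)):
    for r in landmark_of(l,"wrist")[:3]: print(l,round(r["score"],2),np.round(r["xy"]),np.round(onz(c,r["xy"],z),3))
E
```

```text
clock: 4.2
position: [0.475, -0.071, 0.2313]
tool_rot: [3.142, -0.0, 2.887]
force: [-0.5, 0.1, 0.8]
grip_width: 0.0854
finger_force: 0.0
[ 0.656  0.381 -0.798  1.94   0.332  0.955  1.014]
[[ 0.252  0.917  0.31   0.396]
 [ 0.968 -0.24  -0.079 -0.051]
 [ 0.001  0.32  -0.947  0.373]
 [ 0.     0.     0.     1.   ]]
cap 0.75 [429. 226.] [0.546 0.064 0.089]
cap 0.69 [320. 200.] [ 0.494 -0.032  0.089]
cap 0.62 [125. 281.] [ 0.529 -0.245  0.089]
cap_grip 0.79 [443. 230.] [0.541 0.067 0.112]
cap_grip 0.78 [323. 208.] [ 0.494 -0.033  0.112]
cap_grip 0.57 [121. 286.] [ 0.521 -0.235  0.112]
wide_vessel 0.87 [308. 183.] [ 0.496 -0.037  0.01 ]
slim_vessel 0.56 [210. 182.] [ 0.466 -0.148  0.01 ]
```

View pics/w1.png

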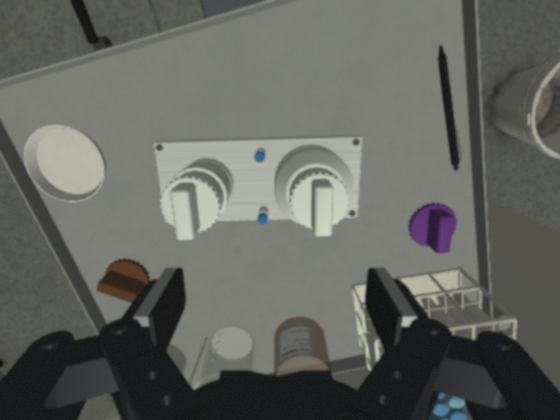

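The wrist view has the wide cap's bar from about (322,181) to (323,235). The slim cap is at (186,205), and the carrier edges run nearly parallel to the image rows. The yaw already looks close, so I'll refine it.

Run:
```python
from h import *
c=calibration("wrist")
a=onz(c,(158,147),.01);b=onz(c,(356,142),.01);d=b-a;print("carrier y yaw",np.arctan2(-d[0],d[1]),np.linalg.norm(d))
im=cv2.imread("pics/w1.png"); cr=cv2.resize(im[165:250,275:375],None,fx=7,fy=7,interpolation=cv2.INTER_CUBIC)
for dx,dy,col in((0,0,(0,0,255)),):
    y=-.245;R=np.array([[np.cos(y),-np.sin(y)],[np.sin(y),np.cos(y)]])
    P=[np.r_[R@np.array(q)+[.494,-.0325],.124] for q in((.023,.008),(-.023,.008),(-.023,-.008),(.023,-.008))]
    q=(proj(c,P)-[275,165]+.5)*7; cv2.polylines(cr,[np.int32(q)],True,col,1)
cv2.imwrite("pics/c1.png",cr)
```

```text
carrier y yaw -0.22611609836576904 0.22548698753878946
```

View pics/c1.png

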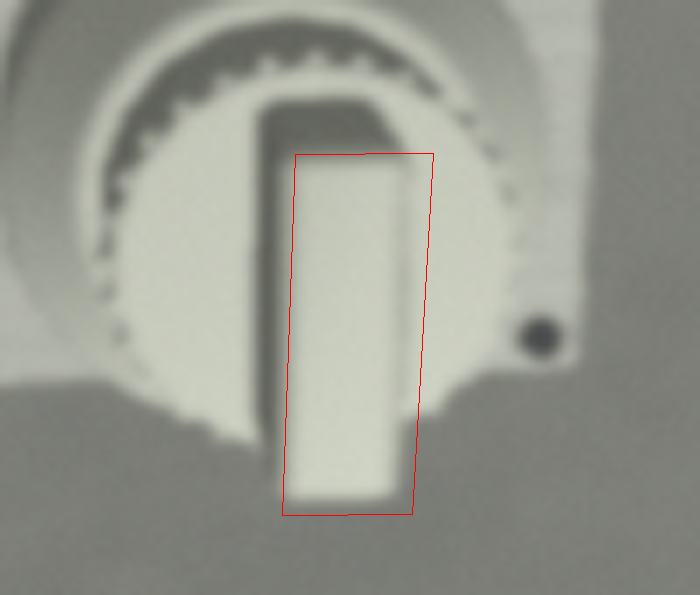

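```bash
python3 -m inch '[[-0.005,0.02,0,0,0,0,0],[-0.0046,0.0207,0,0,0,0,0],[0,0,0,0,0,-0.029,0],[0,0,0.03,0,0,0,0],[0,0,0.03,0,0,0,0.4]]'
python3 -m inch '[[0,0,0.01,0,0,0,0.4],[0,0,0,0,0,0,0.4],[0,0,0,0,0,0,0.4]]'
python3 - <<'E'
from h import *
s=telemetry.observe(); print(np.round(s['qpos'],3))
c=calibration("wrist"); im=grab_frame("wrist"); 
y=-.225;R=np.array([[np.cos(y),-np.sin(y)],[np.sin(y),np.cos(y)]])
P=[np.r_[R@np.array(q)+[.4945,-.034],.124] for q in((.023,.008),(-.023,.008),(-.023,-.008),(.023,-.008))]
im=im.copy();cv2.polylines(im,[np.int32(proj(c,P))],True,(255,0,0),1);save("w2",im)
for l,z in(("cap",.089),("cap_grip",.112),):
    for r in landmark_of(l,"wrist")[:2]: print(l,round(r["score"],2),np.round(r["xy"]),np.round(onz(c,r["xy"],z),4))
E
```

```text
clock: 5.0
position: [0.4947, -0.034, 0.1709]
tool_rot: [-3.141, 0.002, 2.921]
force: [1.6, -0.5, -1.1]
grip_width: 0.0729
finger_force: 0.0
clock: 5.3
position: [0.4948, -0.0336, 0.1622]
tool_rot: [3.141, 0.001, 2.921]
force: [-0.1, 0.2, 0.4]
grip_width: 0.0511
finger_force: 0.0
[ 0.514  0.504 -0.748  1.974  0.458  0.836  0.863]
cap 0.97 [ 54. 297.] [ 0.5218 -0.2196  0.089 ]
cap 0.94 [421. 242.] [0.5378 0.0679 0.089 ]
cap_grip 0.86 [433. 254.] [0.5352 0.0661 0.112 ]
cap_grip 0.82 [274. 228.] [ 0.493  -0.0346  0.112 ]
```

View pics/w2.png

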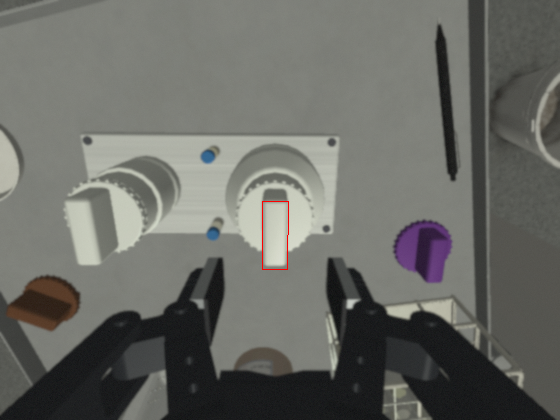

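The bar at (275,235) matches the projected outline and is centred between the fingertips at (222,275) and (332,275). Next is to descend and grip.

```bash
python3 -m inch '[[0,0,0.025,0,0,0,0.4],[0,0,0.025,0,0,0,0.4],[0,0,0.008,0,0,0,0.4],[0,0,0.003,0,0,0,0.4],[0,0,0,0,0,0,0.4]]' 30
python3 -m inch '[[0,0,0,0,0,0,1],[0,0,0,0,0,0,1],[0,0,0,0,0,0,1],[0,0,0,0,0,0,1],[0,0,0,0,0,0,1]]' 30
python3 -m inch '[[0,0,0,0,0,0,1],[0,0,0,0,0,0,1],[0,0,0,0,0,0,1],[0,0,0,0,0,0,1]]' 60
python3 -c "
from h import *
s=telemetry.observe();print(np.round(s['qpos'],3),np.round(s['moment'],3))"
```

```text
clock: 5.95
position: [0.4948, -0.0335, 0.1009]
tool_rot: [3.141, 0.001, 2.921]
force: [-0.6, 0.4, 1.0]
grip_width: 0.0514
finger_force: 0.0
clock: 6.45
position: [0.4948, -0.0337, 0.101]
tool_rot: [-3.141, 0.001, 2.921]
force: [-2.0, -1.6, 9.4]
grip_width: 0.0158
finger_force: 29.3
clock: 6.85
position: [0.4948, -0.0337, 0.1011]
tool_rot: [-3.141, 0.001, 2.921]
force: [-2.9, -0.7, 11.9]
grip_width: 0.0151
finger_force: 58.5
[ 0.453  0.595 -0.675  2.02   0.563  0.717  0.773] [-0.164  0.553  0.008]
```

```bash
python3 -m inch '[[0,0,-0.0008,0,0,0,1],[0,0,0,0,0,0,1]]' 60
python3 -m inch '[[0,0,0,0,0,0.03,1],[0,0,0,0,0,0.03,1],[0,0,0,0,0,0.03,1],[0,0,0,0,0,0,1]]' 60
python3 -c "
from h import *
s=telemetry.observe();print(np.round(s['qpos'],3),np.round(s['moment'],3))"
```

```text
clock: 7.05
position: [0.4945, -0.0337, 0.1014]
tool_rot: [-3.142, 0.0, 2.921]
force: [-0.7, 0.0, -0.3]
grip_width: 0.0149
finger_force: 58.5
clock: 7.45
position: [0.4943, -0.0339, 0.1012]
tool_rot: [-3.141, 0.0, 2.829]
force: [-2.4, -2.6, 4.6]
grip_width: 0.0143
finger_force: 59.2
[ 0.437  0.589 -0.653  2.021  0.545  0.71   0.698] [-0.687  0.416  0.321]
```

The clockwise moment rises to 0.32 N·m with the bar twisting between the pads, which looks like a stop. I'll try the other way.

```bash
python3 -m inch '[[0,0,0,0,0,-0.03,1],[0,0,0,0,0,-0.03,1],[0,0,0,0,0,-0.03,1],[0,0,0,0,0,-0.03,1],[0,0,0,0,0,-0.03,1]]' 60
python3 -m inch '[[0,0,0,0,0,-0.03,1],[0,0,0,0,0,-0.03,1],[0,0,0,0,0,0,1]]' 60
python3 -c "
from h import *
s=telemetry.observe();print(np.round(s['qpos'],3),np.round(s['moment'],3))"
```

```text
clock: 7.95
position: [0.4946, -0.0334, 0.1011]
tool_rot: [3.141, 0.0, 2.984]
force: [-0.1, -0.9, 4.4]
grip_width: 0.0149
finger_force: 59.1
clock: 8.25
position: [0.4945, -0.0335, 0.1011]
tool_rot: [3.141, 0.0, 3.043]
force: [-0.1, 1.4, 4.1]
grip_width: 0.0149
finger_force: 59.3
[ 0.475  0.603 -0.707  2.019  0.586  0.729  0.875] [ 0.06  -0.056 -0.006]
```

```bash
python3 -m inch '[[0,0,0,0,0,-0.1,1],[0,0,0,0,0,-0.1,1],[0,0,0,0,0,-0.1,1],[0,0,0,0,0,-0.1,1],[0,0,0,0,0,0,1]]' 60
python3 -c "
from h import *
s=telemetry.observe();print(np.round(s['qpos'],3),np.round(s['moment'],3))"
python3 -m inch '[[0,0,0,0,0,-0.1,1],[0,0,0,0,0,-0.1,1],[0,0,0,0,0,-0.1,1],[0,0,0,0,0,-0.1,1],[0,0,0,0,0,-0.1,1]]' 60
python3 -m inch '[[0,0,0,0,0,-0.02,1],[0,0,0,0,0,0,1]]' 60
python3 -c "
from h import *
s=telemetry.observe();print(np.round(s['qpos'],3),np.round(s['moment'],3))"
```

```text
clock: 8.75
position: [0.4945, -0.0336, 0.1011]
tool_rot: [3.141, 0.0, -2.838]
force: [-0.3, -0.9, 5.5]
grip_width: 0.015
finger_force: 59.4
[ 0.542  0.635 -0.805  2.015  0.66   0.771  1.212] [-0.037 -0.     0.106]
clock: 9.25
position: [0.4937, -0.0334, 0.1012]
tool_rot: [3.141, -0.001, -2.338]
force: [-11.8, 3.0, 15.6]
grip_width: 0.0147
finger_force: 60.9
clock: 9.45
position: [0.4935, -0.0333, 0.1011]
tool_rot: [3.14, -0.001, -2.321]
force: [-9.5, 2.1, 15.7]
grip_width: 0.0151
finger_force: 60.8
[ 0.62   0.682 -0.926  2.013  0.749  0.832  1.65 ] [ 0.517  2.044 -0.133]
```

```bash
python3 -m inch '[[0.0006,0.0007,-0.001,0,0,0.01,1],[0,0,-0.001,0,0,0,1],[0,0,0,0,0,0,1]]' 60
python3 -m inch '[[0,0,-0.002,0,0,0,1],[0,0,-0.002,0,0,0,1],[0,0,0,0,0,0,1]]' 60
python3 -c "
from h import *
s=telemetry.observe();print(np.round(s['qpos'],3),np.round(s['moment'],3))"
```

```text
clock: 9.75
position: [0.4931, -0.0334, 0.103]
tool_rot: [3.141, -0.0, -2.332]
force: [-3.8, 2.8, -0.3]
grip_width: 0.0149
finger_force: 59.0
clock: 10.05
position: [0.4938, -0.0336, 0.1075]
tool_rot: [-3.141, 0.0, -2.332]
force: [-3.2, 1.2, 1.2]
grip_width: 0.0148
finger_force: 59.2
[ 0.626  0.67  -0.932  2.01   0.736  0.838  1.649] [ 0.432  0.756 -0.017]
```

```bash
python3 -m inch '[[0,0,-0.005,0,0,0,1],[0,0,-0.005,0,0,0,1],[0,0,-0.008,0,0,0,1],[0,0,-0.01,0,0,0,1],[0,0,-0.01,0,0,0,1]]' 60
python3 -m inch '[[0,0,-0.01,0,0,0,1],[0,0,-0.01,0,0,0,1],[0,0,-0.01,0,0,0,1],[0,0,-0.005,0,0,0,1],[0,0,0,0,0,0,1]]' 60
python3 -m inch '[[0,0,0,0,0,0,1],[0,0,0,0,0,0,1],[0,0,0,0,0,0,1]]' 60
python3 - <<'E'
from h import *
s=telemetry.observe(); print(np.round(s['qpos'],3),np.round(s['qd'],3))
a=grab_frame("scene");b=grab_frame("wrist")
o=np.hstack([cv2.resize(a[150:320,200:400],None,fx=2,fy=2),cv2.resize(b,(453,340))])
o=cv2.resize(o,None,fx=.9,fy=.9);save("l1",o)
c=calibration("scene")
for r in landmark_of("cap","scene")[:4]: print(round(r["score"],2),np.round(r["xy"]),np.round(onz(c,r["xy"],.169),4))
print(proj(c,[[.494,-.034,.169],[.494,-.034,.192]]))
E
```

```text
clock: 10.55
position: [0.4936, -0.0336, 0.1462]
tool_rot: [-3.141, 0.0, -2.332]
force: [-0.6, -0.4, -1.9]
grip_width: 0.0147
finger_force: 58.9
clock: 11.05
position: [0.4938, -0.0337, 0.1807]
tool_rot: [-3.141, 0.0, -2.333]
force: [-0.9, -0.8, -0.6]
grip_width: 0.0148
finger_force: 58.9
clock: 11.35
position: [0.4934, -0.0335, 0.1798]
tool_rot: [3.141, -0.0, -2.332]
force: [-0.6, -0.1, -1.0]
grip_width: 0.0149
finger_force: 58.9
[ 0.705  0.572 -1.031  1.953  0.601  0.962  1.759] [ 0.001  0.     0.    -0.001 -0.002  0.002  0.002]
0.85 [311. 201.] [ 0.4692 -0.0935  0.169 ]
0.83 [212. 291.] [0.4979 0.1947 0.169 ]
0.6 [186. 265.] [0.5694 0.1722 0.169 ]
[[286.28599398 212.98146741]
 [286.45481861 203.37126697]]
```

View pics/l1.png

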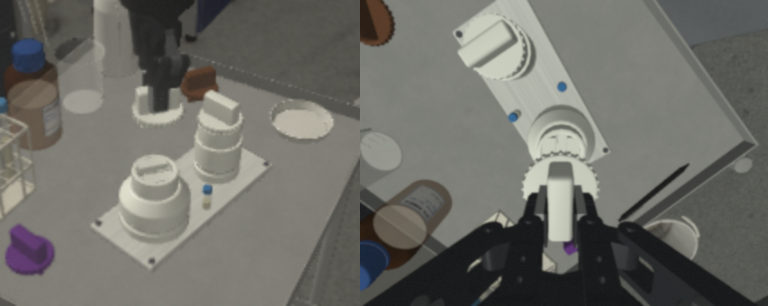

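The left half shows the cap lifted in the gripper, its disc at about scene pixel (287,211) against a predicted (286,213), level above the open mouth. The slim vessel is still closed and the vials are standing.

```bash
python3 -c "
from workcell import bot
print(bot.job_done())"
```

```text
the job is handed in; nothing more can be done
None
```

The wide vessel's cap came off counter-clockwise (clockwise hit the stop) and is held upright and still about 8 cm above its mouth; the slim vessel is still closed, both vials are standing, and the job was handed in at about 11.5 s.

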